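# Slide the circuit-board stage to its end stop with the lock button held

### The arm

A 6-joint arm with a two-finger parallel gripper is mounted at the origin on the work surface. World frame = base frame: x ahead of the robot, y to its left, z up, the work surface at z = 0. Lengths are in m, angles in degrees, forces in N, time in s.
With the tool pointing down it reaches from about 0.35 to 0.875 m from the base axis. Payload 4.2 kg.
Tool frame: the origin (TCP) lies between the finger pads; the fingertips stand 25 mm ahead of it and the grasp point (between the pads) lies 6 mm ahead of it (r.tips_ahead is the distance from the TCP to the fingertips, in m); z points along the fingers, y is the direction in which the jaws open and shut (so a half turn about z gives the same grasp; the last joint's range is limited). The gripper opens to 87 mm and grips with 3 to 60 N. Pads are 19 mm wide; open, the fingers measure 117 mm over their backs; the gripper's body (75 mm by 190 mm) begins 51 mm behind the grasp point.
Start: joints at [-53.594, 22.042, 0.453, 0, -68.411, -14.817], TCP at [0.23, -0.581, 0.248] pointing down, gripper open.
Joint ranges: [-179.83, 179.83], [-69.29, 118.12], [-61.27, 80.66], [-181.25, 117.63], [-171.15, -9.14], [-177.46, 177.46]. Speed limits (degrees/s): [159.86, 159.86, 180, 180, 180, 180].

### API

Orientations are given as a 3x3 rotation matrix whose columns are the frame's x, y, z axes.
In Python, from station import r, vision, finish_job gives the robot as it stands.
- The arm moves only by the shell command python3 -m jog 'ROWS'. ROWS is a JSON object of lists of equal length, an entry for each row: "rot": the turn, a rotation vector about the world's x, y, z in degrees, a list of three; "delta_pos": the shift along the world's x, y, z in mm, a list of three; "grip": the opening in per cent of the stroke, from 0 (shut) to 100 (fully open). A call has 1 to 10 rows; each row shifts and turns the commanded pose from where the row before left it; what a row does not reach is not made up. A row lasts 1/12 s, in which the tool goes at most 41.7 mm and 7.16 degrees, less where a joint would pass 70% of its speed; a pose out of reach is approached as far as the arm can. A call with a gripper value outside its range is refused whole. The fingers move at their own pace and stop on an object; the grip force is fixed at half the most. Time passes only in rows, so rows that do not move let the fingers close. It gives the time, the measured TCP pose, the force and the opening at its end, in the units of the state.
- r.sense(): the state, without advancing time (a new reading comes with each control period).
- vision.capture(name): name is "scene" or "top" or "wrist"; returns a dict with "frame" (400x640x3 uint8, red, green, blue), "K" (3x3 intrinsics, pixels), "xyz" and "orientation" of the camera in the world. Camera axes: x right, y up, looking along -z (the intrinsics and any distortion apply to the point x, -y, -z); pixel columns grow to the right and rows downward; lengths in m; the calibration is good to about 2 mm. The wrist camera is an equidistant fisheye: a pixel r from the principal point sees the ray r / f radians off the axis. A picture is of the moment at which its call begins. There is no depth.
- finish_job(): hands the job in, once; it reports no verdict.
The state is a dict: "time_s": time; "joints": joint angles; "joint_velocities": joint speeds; "effort": joint torques, N m; "tcp_pos": TCP position; "ee_rot": TCP orientation; "wrist_force": force on the tool from outside, world axes, zero at the start; "moment": the same for the moment, N m; "gripper_width": opening from 0.0 (shut) to 1.0 (fully open).
Only numpy, scipy, OpenCV 4.12 (cv2) and the standard library are available. Lean on these libraries where they do the work, as an engineer would, in place of code of your own. Each camera call takes 0.05 s, during which the arm holds its last target. There are 200 camera calls.

### The job

Press the orange lock button on the board stage down with the fingertips and, keeping it held down the whole way, push the stage along its rail until it rests against the yellow end stop. Only then let go, so that the button springs back up and locks the stage there, and come clear. Do not disturb the reel, the bottle or the parts tray around the rail.

Things in the scene. Friction and masses are not known exactly. Their poses are not given: they have to be found in the camera images.
- rail: fixed slide rail, dark steel base 110 x 420 mm with two steel guides; origin at the centre of its underside on the table (z = 0). Its +y axis is the direction in which the stage must slide, towards the yellow end stop; z is up. Its place and yaw (up to 0.45 rad either way) differ each time
- stage (a joint): travel of the stage along the rail's +y, in m: 0.150 is against the end stop (hard); it starts between 0 and 0.040. With the button up a tab locks the stage between fixed teeth, one notch every 10 mm (play 1.5 mm each way), the last notch at the stop; with the button down 1 to 2 N moves it, and it does not coast far
- lock_button (a joint): how far the lock button is pressed, in m: 0 up (locked), 0.003 and more unlocked, 0.006 fully down (a firm bottom). It starts to move at about 2.5 N and is fully down at about 5.5 N; let go, it springs up into the next notch that comes under it
- stage_plate (a point): centre of the stage's aluminium plate, on its upper face, 36 mm above the table; the plate is 100 mm across the rail and 195 mm along it. From its -y (trailing) end to +y it carries the orange lock button, the blue push wall and a clamped green circuit board (board parts reach 55 mm above the table)
- button_top (a point): centre of the top of the orange lock button, a flat key 60 mm across the rail and 46 mm along it; its top is 48 mm above the table when up, 42 mm when fully down. It travels with the stage. Low black rims flank it; its -y side is open
- push_wall (a point): on the blue upright wall at the +y side of the button: centre of its top edge on the face towards the button, 70 mm above the table and 25 mm along +y from button_top. The wall is 94 mm across and 10 mm thick. A fingertip holding the button down can push against it
- stop_face (a point): centre of the black rubber face of the yellow end stop (110 mm wide, 44 mm high), 175 mm along the rail's +y from its origin, 30 mm above the table; the leading edge of the stage comes to rest on it. When it does, button_top lies 167 mm short of this point
- reel: loose green component reel lying flat, 84 mm diameter, 14 mm high, bystander; origin at the centre of its underside
- flux_bottle: loose small amber bottle with a white cap, 38 mm diameter, 75 mm high, bystander; origin at the centre of its underside
- parts_tray: loose blue open tray 70 x 70 mm, 25 mm high, bystander; origin at the centre of its underside

How it is judged:
By the outcome, as a careful person would: the job done as asked, in the order asked, and still so for the second after the job is handed in, with the robot touching nothing.
It also fails if it takes over 35 s, if anything falls off the work surface, if the arm or the gripper's body presses on something with over 40 N, if the wrist force passes 120 N, or if a joint passes its speed limit or range.

## Working session

There is one attempt and no reset: what is moved stays moved. The work goes in short steps, Python scripts to look and compute and a shell command to move; the robot and the scene stay as the last step left them, time stands still between calls to the robot, and variables do not carry over. Pictures are saved under pics/ and viewed, about 8 in all and at most 12, crops included, and the job is handed in when it is done.

```bash
mkdir -p pics; cat > h.py <<'E'
import numpy as np, cv2
from station import r, vision
def grab(n,f):
    d=vision.capture(n); cv2.imwrite('pics/'+f,d["frame"][:,:,::-1]); np.savez(f'pics/{f}.npz',**d); return d
def ray(d,uv,z):
    K=np.array(d["K"]);R=np.array(d["orientation"]);o=np.array(d["xyz"])
    uv=np.atleast_2d(uv).astype(float)
    a=np.c_[(uv[:,0]-K[0,2])/K[0,0],-(uv[:,1]-K[1,2])/K[1,1],-np.ones(len(uv))]@R.T
    return o+a*((z-o[2])/a[:,2])[:,None]
E
python3 - <<'E'
from h import *
for n in("top","scene"):
    d=grab(n,n+"1.png"); print(n,d.keys(),d["K"],d["xyz"],d["orientation"])
print(r.sense())
E
```

```text
top dict_keys(['frame', 'K', 'xyz', 'orientation']) [[423.28739117   0.         312.38055478]
 [  0.         423.28739117 204.69216989]
 [  0.           0.           1.        ]] [0.46010524 0.10417002 0.77017524] [[-0.02087153  0.98208675 -0.18726987]
 [-0.99974659 -0.02208149 -0.00437712]
 [-0.00843391  0.18713106  0.98229875]]
scene dict_keys(['frame', 'K', 'xyz', 'orientation']) [[505.71979186   0.         321.74885828]
 [  0.         505.71979186 202.10827998]
 [  0.           0.           1.        ]] [0.98452899 0.36635078 0.73919287] [[-0.5379116  -0.67305559  0.50758968]
 [ 0.84294649 -0.42257958  0.33296805]
 [-0.00960898  0.60697832  0.7946603 ]]
{'time_s': 0.1, 'joints': array([-5.35934921e+01,  2.20847365e+01,  3.87284483e-01, -2.25857518e-02,
       -6.84129050e+01, -1.48182005e+01]), 'joint_velocities': array([-0.10455769, -0.14067961,  0.21782056,  0.2230961 , -0.03348164,
       -0.14945656]), 'effort': array([-3.68038018e-04, -3.91689849e+01,  1.87934786e+01,  4.23187003e+00,
        1.34842916e-02, -7.77501259e-05]), 'tcp_pos': array([ 0.22979728, -0.58068703,  0.24659088]), 'ee_rot': array([[-9.29905014e-01, -3.67798783e-01, -8.48133342e-04],
       [-3.67799735e-01,  9.29903345e-01,  1.76769750e-03],
       [ 1.38525041e-04,  1.95573399e-03, -9.99998078e-01]]), 'wrist_force': array([ 0.16735406,  0.84998157, -0.27113633]), 'moment': array([ 0.00911904,  0.03634342, -0.00931149]), 'gripper_width': 1.0007591158133455}
```

View pics/top1.png

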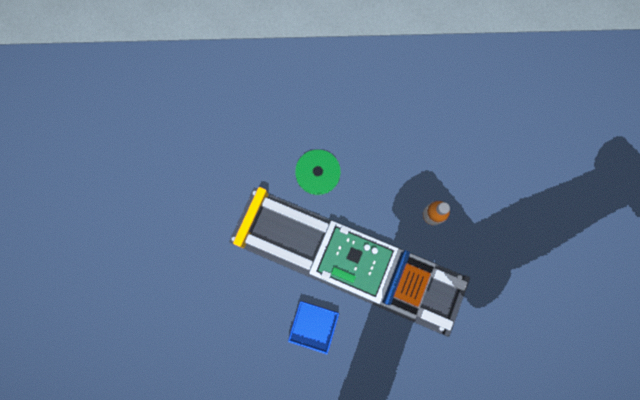

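View pics/scene1.png

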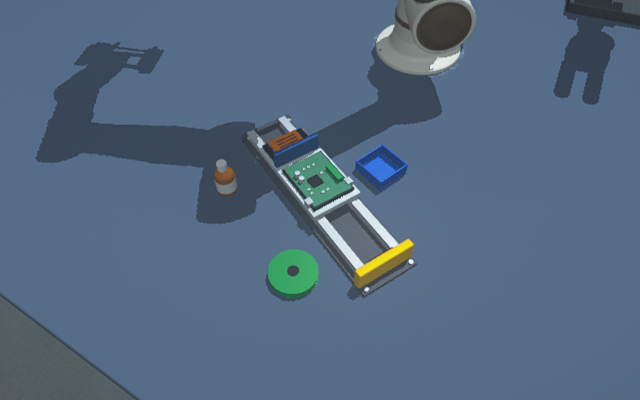

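Top: button (412,285), wall (396,277), yellow stop (250,217), bottle (438,211), reel (318,172), tray (314,326). The scene view agrees. Next I measure the rail axis and the button.

```bash
python3 - <<'E'
from h import *
for n,boxes in(("top",dict(o=(385,250,440,320),b=(375,240,420,310),y=(220,175,280,255),g=(315,225,395,305))),("scene",dict(o=(255,120,315,160),b=(262,125,325,170),y=(345,230,420,295)))):
    d=np.load(f'pics/{n}1.png.npz'); f=d["frame"]; hsv=cv2.cvtColor(f,cv2.COLOR_RGB2HSV)
    rng=dict(o=((5,150,60),(17,255,255)),b=((105,170,30),(120,255,255)),y=((20,170,90),(32,255,255)),g=((50,120,30),(85,255,255)))
    zs=dict(o=.048,b=.070,y=.044,g=.04)
    for k,bx in boxes.items():
        m=cv2.inRange(hsv,*map(np.array,rng[k])); q=np.zeros_like(m); q[bx[1]:bx[3],bx[0]:bx[2]]=m[bx[1]:bx[3],bx[0]:bx[2]]
        q=cv2.morphologyEx(q,cv2.MORPH_CLOSE,np.ones((5,5)))
        c=max(cv2.findContours(q,0,2)[0],key=cv2.contourArea)
        P=ray(d,c[:,0,:],zs[k])[:,:2]*1000
        ctr,wh,a=cv2.minAreaRect(P.astype(np.float32)); print(n,k,cv2.contourArea(c),np.round(ctr,1),np.round(wh,1),round(a,2))
for n in("top","scene"):
    im=cv2.imread(f'pics/{n}1.png'); c=im[235:335,360:480] if n=="top" else im[105:175,235:335]
    cv2.imwrite(f'pics/{n}c.png',cv2.resize(c,None,fx=3.2 if n=='top' else 4,fy=3.2 if n=='top' else 4,interpolation=2))
a=cv2.imread('pics/topc.png');b=cv2.imread('pics/scenec.png');H=max(a.shape[0],b.shape[0])
cv2.imwrite('pics/cc.png',np.hstack([cv2.copyMakeBorder(x,0,H-x.shape[0],0,0,0) for x in(a,b)]))
E
```

```text
top o 862.0 [458.7 -56.7] [42.4 60. ] 65.6
top b 301.0 [471.3 -27.1] [12.2 91.4] 65.79
top y 525.5 [580.2 215.2] [ 19.9 108.4] 66.04
top g 2700.5 [500.7  37. ] [104.8  80. ] 65.8
scene o 237.0 [454.3 -62.7] [25.9 58.3] 65.12
scene b 11.0 [451.2 -17.6] [ 3.5 48.8] 64.45
scene y 488.0 [580.7 219.3] [ 15.4 107.6] 65.68
```

View pics/cc.png

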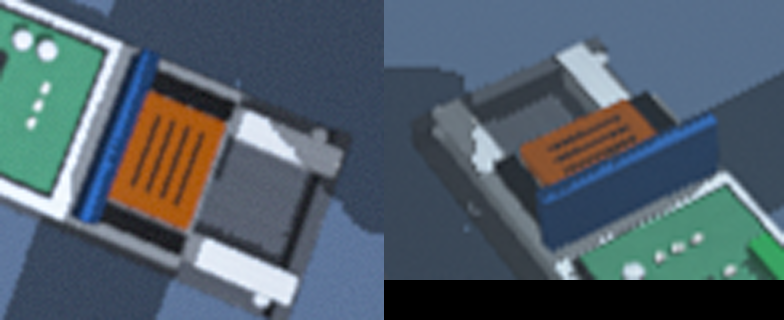

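Top view gives the rail +y axis at about 65.8° from world x, so u = (0.41, 0.912). The button is at about (459, -55) mm and the wall face at (469, -32). I'll approach with closed fingers, jaw axis across the rail.

```bash
python3 -m jog '{"delta_pos":[[11.6,26.7,0],[11.6,26.7,0],[11.6,26.7,0],[11.6,26.7,0],[11.6,26.7,0],[11.6,26.7,0],[11.6,26.7,0],[11.6,26.7,0],[11.6,26.7,0],[11.6,26.7,0]],"rot":[[0,0,4.4],[0,0,4.4],[0,0,4.4],[0,0,4.4],[0,0,4.4],[0,0,4.4],[0,0,4.4],[0,0,4.4],[0,0,4.4],[0,0,4.4]],"grip":[0,0,0,0,0,0,0,0,0,0]}'
python3 -m jog '{"delta_pos":[[11.6,26.7,0],[11.6,26.7,0],[11.6,26.7,0],[11.6,26.7,0],[11.6,26.7,0],[11.6,26.7,-20],[11.6,26.7,-20],[11.6,26.7,-20],[11.6,26.7,-20],[0,0,0]],"rot":[[0,0,0],[0,0,0],[0,0,0],[0,0,0],[0,0,0],[0,0,0],[0,0,0],[0,0,0],[0,0,0],[0,0,0]],"grip":[0,0,0,0,0,0,0,0,0,0]}'
python3 - <<'E'
from h import *
s=r.sense(); print(s["tcp_pos"],s["ee_rot"],s["wrist_force"])
E
```

```text
time_s: 0.93
tcp_pos: [0.346, -0.3126, 0.2473]
ee_rot: [[-0.41, -0.912, -0.0], [-0.912, 0.41, 0.0], [-0.0, 0.001, -1.0]]
wrist_force: [0.4, -0.0, -0.8]
gripper_width: 0.327
time_s: 1.77
tcp_pos: [0.4498, -0.0709, 0.164]
ee_rot: [[-0.41, -0.912, -0.006], [-0.912, 0.41, -0.0], [0.003, 0.006, -1.0]]
wrist_force: [-0.5, -0.1, -0.7]
gripper_width: 0.004
[ 0.44975663 -0.07087386  0.16395528] [[-4.10075960e-01 -9.12030224e-01 -6.21106999e-03]
 [-9.12047600e-01  4.10084343e-01 -8.37788938e-05]
 [ 2.62347144e-03  5.63043577e-03 -9.99980708e-01]] [-0.52517173 -0.0541063  -0.67516003]
```

```bash
python3 -m jog '{"delta_pos":[[4,8,0],[4,8,-14],[4,8,-15],[0,0,-15],[0,0,-15],[0,0,-10],[0,0,0],[0,0,0]],"rot":[[0,0,0],[0,0,0],[0,0,0],[0,0,0],[0,0,0],[0,0,0],[0,0,0],[0,0,0]],"grip":[0,0,0,0,0,0,0,0]}'
python3 - <<'E'
from h import *
s=r.sense(); print(s["tcp_pos"],s["wrist_force"])
a=grab("scene","s2.png")["frame"];b=grab("top","t2.png")["frame"]
z=lambda x:cv2.resize(x[:,:,::-1],None,fx=3,fy=3,interpolation=2)
cv2.imwrite('pics/c2.png',np.hstack([z(a[60:180,220:350]),z(b[220:340,350:480])]))
E
```

```text
time_s: 2.43
tcp_pos: [0.4626, -0.0502, 0.0989]
ee_rot: [[-0.414, -0.91, 0.0], [-0.91, 0.414, -0.0], [0.0, -0.0, -1.0]]
wrist_force: [-0.7, 0.4, 0.0]
gripper_width: 0.007
[ 0.46260742 -0.05017678  0.09890807] [-0.73345895  0.36251907  0.00490846]
```

View pics/c2.png

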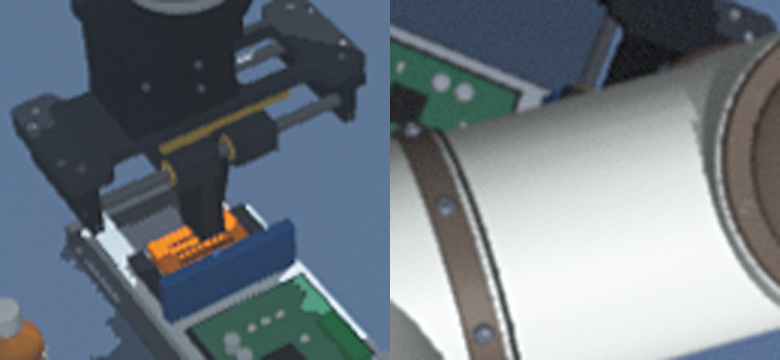

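Scene crop: the closed tips (205,235) hang over the orange button, behind the wall. The arm hides the top view. Now lowering onto the button.

```bash
python3 -m jog '{"delta_pos":[[0,0,-7],[0,0,-7],[0,0,-7],[0,0,-5],[0,0,-2],[0,0,-2],[0,0,0],[0,0,0]],"rot":[[0,0,0],[0,0,0],[0,0,0],[0,0,0],[0,0,0],[0,0,0],[0,0,0],[0,0,0]],"grip":[0,0,0,0,0,0,0,0]}'
```

```text
time_s: 3.2
tcp_pos: [0.462, -0.0499, 0.0687]
ee_rot: [[-0.413, -0.911, -0.001], [-0.911, 0.413, -0.0], [0.001, 0.001, -1.0]]
wrist_force: [-2.3, 0.5, 3.8]
gripper_width: 0.006
```

```bash
python3 -m jog '{"delta_pos":[[0,0,-1.5],[0,0,-1.5],[0,0,0],[0,0,0]],"rot":[[0,0,0],[0,0,0],[0,0,0],[0,0,0]],"grip":[0,0,0,0]}'
```

```text
time_s: 3.53
tcp_pos: [0.4621, -0.0499, 0.0672]
ee_rot: [[-0.413, -0.911, -0.0], [-0.911, 0.413, -0.0], [0.001, 0.0, -1.0]]
wrist_force: [-5.7, 0.8, 16.7]
gripper_width: 0.005
```

Fully down: 16.7 N, tip at about 42 mm. Next I push along u.

```bash
python3 -m jog '{"delta_pos":[[1.2,2.7,0],[1.2,2.7,0],[1.2,2.7,0],[1.2,2.7,0],[1.2,2.7,0],[1.2,2.7,0],[1.2,2.7,0],[1.2,2.7,0]],"rot":[[0,0,0],[0,0,0],[0,0,0],[0,0,0],[0,0,0],[0,0,0],[0,0,0],[0,0,0]],"grip":[0,0,0,0,0,0,0,0]}'
```

```text
time_s: 4.2
tcp_pos: [0.4718, -0.0282, 0.0672]
ee_rot: [[-0.413, -0.911, 0.0], [-0.911, 0.413, -0.0], [0.0, -0.0, -1.0]]
wrist_force: [-6.0, 0.3, 15.8]
gripper_width: 0.006
```

```bash
python3 -m jog '{"delta_pos":[[1.6,3.6,0],[1.6,3.6,0],[1.6,3.6,0],[1.6,3.6,0],[1.6,3.6,0],[1.6,3.6,0],[1.6,3.6,0],[1.6,3.6,0],[1.6,3.6,0],[1.6,3.6,0]],"rot":[[0,0,0],[0,0,0],[0,0,0],[0,0,0],[0,0,0],[0,0,0],[0,0,0],[0,0,0],[0,0,0],[0,0,0]],"grip":[0,0,0,0,0,0,0,0,0,0]}'
python3 - <<'E'
from h import *
a=grab("scene","s3.png")["frame"]
cv2.imwrite('pics/c3.png',cv2.resize(a[80:300,220:440,::-1],None,fx=2.5,fy=2.5,interpolation=2))
E
```

```text
time_s: 5.03
tcp_pos: [0.4881, 0.0079, 0.0673]
ee_rot: [[-0.413, -0.911, 0.001], [-0.911, 0.413, -0.0], [-0.0, -0.001, -1.0]]
wrist_force: [-4.4, 0.7, 14.7]
gripper_width: 0.002
```

View pics/c3.png

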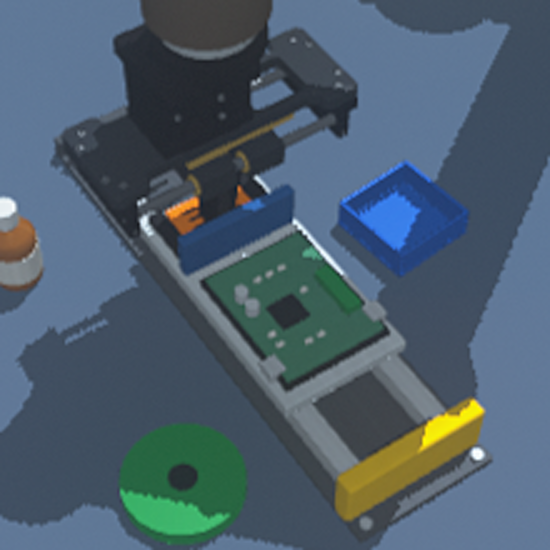

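The stage follows with the button held and the bystanders are clear; about 50–60 mm remains to the yellow stop. Continuing.

```bash
python3 -m jog '{"delta_pos":[[1.6,3.6,0],[1.6,3.6,0],[1.6,3.6,0],[1.6,3.6,0],[1.6,3.6,0],[1.6,3.6,0],[1.6,3.6,0],[1.6,3.6,0],[1.6,3.6,0],[1.6,3.6,0]],"rot":[[0,0,0],[0,0,0],[0,0,0],[0,0,0],[0,0,0],[0,0,0],[0,0,0],[0,0,0],[0,0,0],[0,0,0]],"grip":[0,0,0,0,0,0,0,0,0,0]}'
python3 -m jog '{"delta_pos":[[0.8,1.8,0],[0.8,1.8,0],[0.8,1.8,0],[0.8,1.8,0]],"rot":[[0,0,0],[0,0,0],[0,0,0],[0,0,0]],"grip":[0,0,0,0]}'
```

```text
time_s: 5.92
tcp_pos: [0.5043, 0.0441, 0.0673]
ee_rot: [[-0.413, -0.911, 0.001], [-0.911, 0.413, 0.0], [-0.0, -0.001, -1.0]]
wrist_force: [-5.6, 0.8, 13.4]
gripper_width: 0.003
time_s: 6.25
tcp_pos: [0.5075, 0.0512, 0.0673]
ee_rot: [[-0.413, -0.911, 0.001], [-0.911, 0.413, 0.0], [-0.001, -0.001, -1.0]]
wrist_force: [-4.7, 1.2, 13.6]
gripper_width: 0.005
```

```bash
python3 - <<'E'
from h import *
a=grab("scene","s4.png")["frame"]
cv2.imwrite('pics/c4.png',cv2.resize(a[120:300,260:440,::-1],None,fx=3,fy=3,interpolation=2))
E
```

```text
(no output)
```

View pics/c4.png

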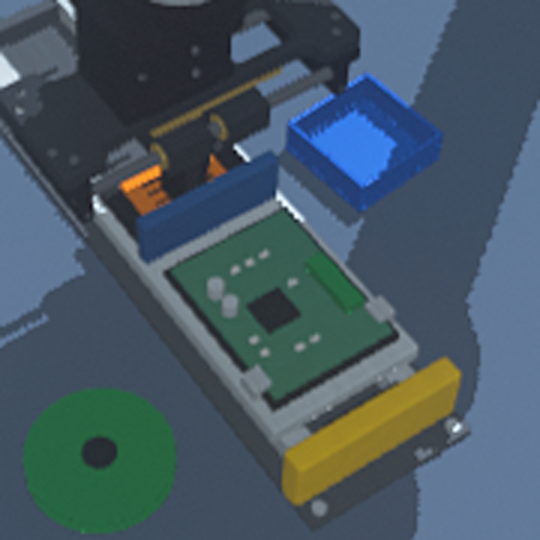

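A narrow gap remains in front of the stop, so I creep forward.

```bash
python3 -m jog '{"delta_pos":[[0.8,1.8,0],[0.8,1.8,0],[0.8,1.8,0],[0.8,1.8,0],[0.4,0.9,0],[0.4,0.9,0],[0.4,0.9,0]],"rot":[[0,0,0],[0,0,0],[0,0,0],[0,0,0],[0,0,0],[0,0,0],[0,0,0]],"grip":[0,0,0,0,0,0,0]}'
```

```text
time_s: 6.88
tcp_pos: [0.5118, 0.0608, 0.0673]
ee_rot: [[-0.412, -0.911, 0.001], [-0.911, 0.412, -0.001], [0.0, -0.001, -1.0]]
wrist_force: [-3.1, -3.2, 13.2]
gripper_width: 0.001
```

```bash
python3 -m jog '{"delta_pos":[[0.4,0.9,0],[0.4,0.9,0],[0.4,0.9,0],[0.4,0.9,0]],"rot":[[0,0,0],[0,0,0],[0,0,0],[0,0,0]],"grip":[0,0,0,0]}'
```

```text
time_s: 7.22
tcp_pos: [0.512, 0.0616, 0.0672]
ee_rot: [[-0.412, -0.911, -0.004], [-0.911, 0.412, -0.005], [0.006, 0.001, -1.0]]
wrist_force: [-4.0, -10.7, 14.7]
gripper_width: 0.005
```

```bash
python3 - <<'E'
from h import *
a=grab("scene","s5.png")["frame"];b=grab("top","t5.png")["frame"]
z=lambda x:cv2.resize(x[:,:,::-1],None,fx=3.5,fy=3.5,interpolation=2)
cv2.imwrite('pics/c5.png',np.hstack([z(a[190:300,330:430]),z(b[165:275,220:340])]))
E
```

```text
(no output)
```

View pics/c5.png

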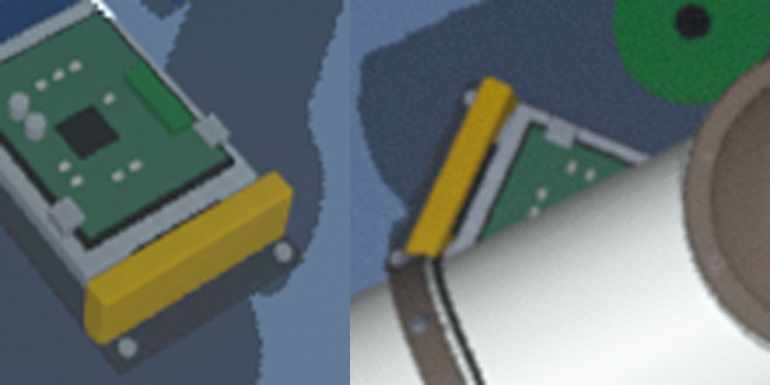

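Both views show the plate edge against the stop's dark rubber face. A slightly harder push will confirm the hard stall.

```bash
python3 -m jog '{"delta_pos":[[0.4,0.9,0],[0.4,0.9,0],[0,0,0],[0,0,0]],"rot":[[0,0,0],[0,0,0],[0,0,0],[0,0,0]],"grip":[0,0,0,0]}'
```

```text
time_s: 7.65
tcp_pos: [0.5126, 0.0631, 0.0672]
ee_rot: [[-0.413, -0.911, -0.004], [-0.911, 0.413, -0.005], [0.006, 0.002, -1.0]]
wrist_force: [-3.7, -11.7, 15.7]
gripper_width: 0.007
```

Force flat while the tip crept 1.6 mm: the tip is sliding on the button towards the wall. I'll continue to wall contact.

```bash
python3 -m jog '{"delta_pos":[[0.4,0.9,0],[0.4,0.9,0],[0.4,0.9,0],[0.4,0.9,0],[0,0,0]],"rot":[[0,0,0],[0,0,0],[0,0,0],[0,0,0],[0,0,0]],"grip":[0,0,0,0,0]}'
```

```text
time_s: 8.07
tcp_pos: [0.5139, 0.0666, 0.0672]
ee_rot: [[-0.413, -0.911, -0.005], [-0.911, 0.413, -0.005], [0.007, 0.002, -1.0]]
wrist_force: [-4.2, -11.2, 16.7]
gripper_width: 0.002
```

```bash
python3 -m jog '{"delta_pos":[[0.4,0.9,0],[0.4,0.9,0],[0.4,0.9,0],[0,0,0]],"rot":[[0,0,0],[0,0,0],[0,0,0],[0,0,0]],"grip":[0,0,0,0]}'
python3 - <<'E'
from h import *
o=[np.load(f'pics/{n}.png.npz')["frame"] for n in("s5","t5")]
for n,f,bx in zip(("scene","top"),o,((190,300,330,430),(165,275,220,290))):
    g=vision.capture(n)["frame"]; a,b=[x[bx[0]:bx[1],bx[2]:bx[3]].mean(2) for x in(f,g)]
    print(n,cv2.phaseCorrelate(a,b),np.abs(a-b).mean())
E
```

```text
time_s: 8.4
tcp_pos: [0.5141, 0.0672, 0.0671]
ee_rot: [[-0.413, -0.911, -0.008], [-0.911, 0.413, -0.009], [0.011, 0.004, -1.0]]
wrist_force: [-4.4, -18.8, 17.6]
gripper_width: 0.004
scene ((0.37766984175553375, 0.0332752027350125), 1.029132607152776) 1.5520606060606061
top ((-0.23494079884687125, -0.192472399650498), 0.5026956211126067) 14.48047619047619
```

Firm stall with the tip on the wall (about 19 N forward). Release straight up with the forward bias kept on.

```bash
python3 -m jog '{"delta_pos":[[0,0,-0],[0,0,2],[0,0,2],[0,0,2],[0,0,2],[0,0,2],[0,0,2],[0,0,0]],"rot":[[0,0,0],[0,0,0],[0,0,0],[0,0,0],[0,0,0],[0,0,0],[0,0,0],[0,0,0]],"grip":[0,0,0,0,0,0,0,0]}'
```

```text
time_s: 9.17
tcp_pos: [0.5116, 0.0684, 0.0749]
ee_rot: [[-0.415, -0.91, -0.013], [-0.91, 0.416, -0.007], [0.011, 0.009, -1.0]]
wrist_force: [-2.4, -10.6, -2.9]
gripper_width: 0.003
```

```bash
python3 -m jog '{"delta_pos":[[0,0,1],[-0.8,-1.8,0],[-0.8,-1.8,0],[-0.8,-1.8,2],[0,0,10],[0,0,20],[0,0,25],[0,0,25],[0,0,25],[0,0,0]],"rot":[[0,0,0],[0,0,0],[0,0,0],[0,0,0],[0,0,0],[0,0,0],[0,0,0],[0,0,0],[0,0,0],[0,0,0]],"grip":[0,0,0,0,0,0,0,0,0,0]}'
python3 -m jog '{"delta_pos":[[-10,-26,0],[-10,-26,0],[-10,-26,0],[-10,-26,0],[-10,-26,0],[-10,-26,0],[-10,-26,0],[-10,-26,0],[-10,-26,0],[-10,-26,0]],"rot":[[0,0,0],[0,0,0],[0,0,0],[0,0,0],[0,0,0],[0,0,0],[0,0,0],[0,0,0],[0,0,0],[0,0,0]],"grip":[0,0,0,0,0,0,0,0,0,0]}'
python3 - <<'E'
from h import *
a=grab("scene","s6.png")["frame"];d=grab("top","t6.png");b=d["frame"]
z=lambda x:cv2.resize(x[:,:,::-1],None,fx=2,fy=2,interpolation=2)
cv2.imwrite('pics/c6.png',np.hstack([z(a[100:310,200:420]),z(b[140:350,220:400])]))
hsv=cv2.cvtColor(b,cv2.COLOR_RGB2HSV)
m=cv2.inRange(hsv,(5,150,60),(17,255,255)); m[:,:250]=0; m[:230]=0
m=cv2.morphologyEx(m,cv2.MORPH_CLOSE,np.ones((5,5)))
c=max(cv2.findContours(m,0,2)[0],key=cv2.contourArea)
for h in(.048,.042):
    print(h,cv2.minAreaRect((ray(d,c[:,0],h)[:,:2]*1000).astype(np.float32)))
E
```

```text
time_s: 10.0
tcp_pos: [0.5188, 0.0689, 0.1929]
ee_rot: [[-0.411, -0.911, 0.015], [-0.911, 0.411, 0.005], [-0.011, -0.012, -1.0]]
wrist_force: [1.4, -0.2, 0.6]
gripper_width: 0.008
time_s: 10.83
tcp_pos: [0.4152, -0.1939, 0.1871]
ee_rot: [[-0.412, -0.911, 0.005], [-0.911, 0.412, -0.001], [-0.001, -0.005, -1.0]]
wrist_force: [0.5, 1.2, 0.7]
gripper_width: 0.002
0.048 ((508.9227600097656, 54.67045593261719), (43.42606735229492, 60.1268196105957), 65.92440032958984)
0.042 ((509.32830810546875, 54.25920104980469), (43.786869049072266, 60.62641906738281), 65.9244384765625)
```

View pics/c6.png

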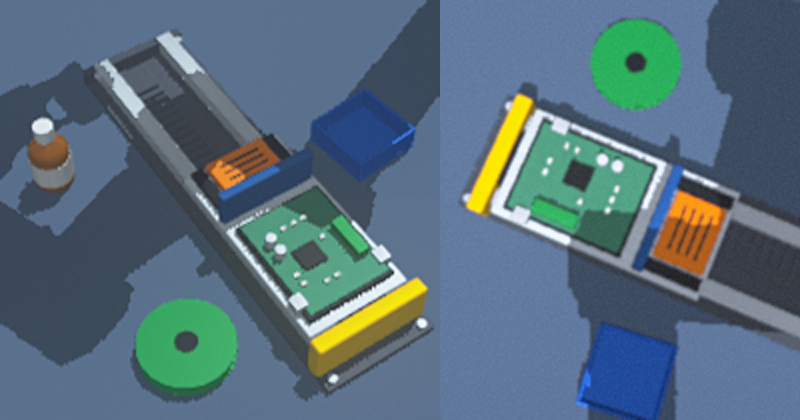

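```bash
python3 -c "
from station import finish_job; print(finish_job())"
```

```text
the job is handed in; nothing more can be done
None
```

I pressed the lock button fully down (about 14–17 N, tips at about 42 mm), held it there, and pushed the stage along the rail until it stalled. The stall at the yellow stop was firm, at about 19 N with the tip on the push wall. I then lifted straight up to let the button spring back, and moved the arm clear. The whole job took about 11 s.

**Last checks:**
- **Stage position:** the button moved 122 mm along the rail in the top view, which matches the tool's travel when the stage stopped. The pictures show the plate edge against the stop.
- **Bystanders:** the reel, bottle and tray look undisturbed, judged by eye in the last pictures, and the gripper ended up clear of everything.
- **Button up:** this is inferred, because no direct measurement was possible. The button's apparent width in the last picture (60.1 mm) fits the raised height better than the pressed one, but the difference is only 0.5 mm. After the lift the tips were at about 50 mm, above the 48 mm raised button, with no upward push left.
- **Odd result:** after the stage stopped, the tip slid about 6 mm along the button before reaching the wall. The button stayed down throughout. An image comparison meant to show the stage still during that slide was inconclusive: 0.4 px in the scene view, and unusable in the top view because the arm was in the way.

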